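# Pin a filing block into its quick-change holder

## Task

Fit the jeweller's wooden filing block for work: push it fully home in the blue holder so that the holes line up, then stand the ball-lock pin's nose in the holder's hole, press its red button and keep it pressed while you push the pin fully home, and let go so that the balls spring out and lock it. Feel your way and use only light force (the work needs less than 15 N, never force the pin or the block), and leave the other things on the bench undisturbed.

Things in the scene. Friction and masses are not known exactly. Their poses are not given: they have to be found in the camera images.
- holder: Blue steel clevis on a dark base plate 112 x 86 mm and a plywood packing of varying thickness, fixed. Origin on the pin hole's vertical axis; z up, x away from the filing block (its tongue slides in along +x). Above the origin: base plate top 8 mm, lower cheek 34 to 42, upper cheek 53 to 63 mm (its highest part); cheeks 52 x 60 mm about the hole, solid back at x 26 to 58 mm.
- holder_hole (a point): Centre of the mouth of the 12.8 mm hole in the top face of the holder's upper cheek, 63 mm above the holder's origin, a brass ring around it. The tongue (40 x 9 mm, between the cheeks) and lower cheek have the same hole; all line up only with the tongue at its firm stop. The tongue slides with about 6 N of friction and stays where left.
- block_end (a point): Middle of the free end of the wooden filing block, 47.5 mm above the holder's origin, at the mouth of its V notch (11 mm wide there). Block 58 mm wide, 20 mm thick. It is clamped by eye, through slots, to its steel tongue: when home this end is anywhere from 93 to 121 mm from the hole's axis, so home must be felt. At the start it is 12 to 30 mm short of home. Push here along the holder's +x.
- tool_stand: Dark wooden block 64 (x) x 130 (y) x 56 mm high, fixed, origin at the middle of its underside. The pin stands loosely in its 18 mm hole at x 0, y +34 mm. Three gravers with wooden heads stand at y -12, -32 and -52 mm (up to 102 mm high), fine burs beside them. The pin's handle can be taken across the stand's x, with free room on both sides.
- ball_pin: Ball-lock pin, 0.1 kg, upright; origin at the tip of its nose (8 mm flat, chamfered over 3 mm), z up to the button. Above the tip: four brass balls 2 mm proud of the 12 mm shank, undersides at 18 mm; rubber washer 51 to 56 mm, 23 mm across, giving 1.8 mm (1 N, 3 N fully squeezed); round metal handle 24 mm across, 56 to 82 mm; red button top at 90 mm.
- pin_button_top (a point): Centre of the top face of the pin's red button, 13 mm across. With the button free the balls rest on the hole's rim and the pin stands upright by itself, tip 18 mm below the rim. Pushed fully home (washer squeezed to its stop) the tip is 10.2 mm above the holder's origin; locked, balls out under the lower cheek, 11 mm.
- pin_button (a joint): How far the pin's button is in, m: 0 free (balls out), 0.005 fully in. A spring returns it: 3.6 N to start it, 6.6 N fully in; more is carried on to the pin. From about 3 mm in, the balls are drawn in and the pin slides in the holes.
- dapping_block: Brass dapping cube, 62 mm wide and 50 mm high, loose and heavy, origin at the middle of its underside; leave alone.
- pliers: Small pliers with yellow handles, 130 mm long; leave alone.
- loupe: Black eye loupe, 32 mm across and 28 mm high, standing; leave alone.
- ring_clamp: Dark wooden ring clamp, 131 mm long, lying; leave alone.

How it is judged:
By the outcome, as a careful person would: the job done as asked, in the order asked, and still so for the second after the job is handed in, with the robot touching nothing.
It also fails if it takes over 58 s, if anything falls off the work surface, if the arm or the gripper's body presses on something with over 40 N, if the wrist force passes 120 N, or if a joint passes its speed limit or range.

## Robot

A 6-joint arm with a two-finger parallel gripper is mounted at the origin on the work surface. World frame = base frame: x ahead of the robot, y to its left, z up, the work surface at z = 0. Lengths are in mm, angles in rad, forces in N, time in s.
With the tool pointing down it reaches from about 400 to 925 mm from the base axis. Payload 12.5 kg.
Tool frame: the origin (TCP) lies midway between the tips of the shut fingers; the grasp point (between the pads) lies 19 mm behind it; z points along the fingers, y is the direction in which the jaws open and shut (so a half turn about z gives the same grasp; the last joint's range is limited). The gripper opens to 95 mm and grips with 3 to 60 N. Pads are 20 mm wide; open, the fingers measure 119 mm over their backs; the gripper's body (75 mm by 180 mm) begins 59 mm behind the grasp point.
Start: joints at [1.032, 0.491, 1.559, -0, 1.092, -0.106], TCP at [262.12, 567.397, 214.661] pointing down, gripper open.
Joint ranges: [-3.1, 3.1], [-0.84, 2.19], [0.05, 2.79], [-1.13, 4.28], [0.06, 2.93], [-2.69, 2.69]. Speed limits (rad/s): [2.22, 2.22, 2.79, 3.14, 3.14, 3.14].

## Interface

Orientations are given as [roll, pitch, yaw] about the fixed x, y, z axes, in that order (R = Rz(yaw) Ry(pitch) Rx(roll)).
In Python, from cell import * gives the robot as it stands. The module is installed in compiled form; this text tells all that it offers.
- The arm moves only by the tool carry_out, never from a script. Its argument "moves" is a list of rows, each an object of numbers: "dx", "dy", "dz": the shift along the tool's x, y, z in m; "twist": the turn about the tool's z in degrees. A call has 1 to 5 rows; each row is the pose to reach, as a shift and turn from the pose commanded when the call began, along the tool's axes at that moment; what a row does not reach only later rows make up. A row lasts 1/10 s, in which the tool goes at most 50 mm and 8.59 degrees, less where a joint would pass 70% of its speed; a pose out of reach is approached as far as the arm can. A call with a gripper value outside its range is refused whole. "grip" is the finger opening in m, from 0 to 0.0951, set as the call begins (left out, the last holds). The fingers move at their own pace and stop on an object; the grip force is fixed at half the most. Time passes only in rows, so rows that repeat a pose let the fingers close. It gives the time, the measured TCP pose, the force and the opening at its end, in the units of the state.
- state(): the state, without advancing time (a new reading comes with each control period).
- read_camera(name): name is "side" or "top"; returns (picture, depth): 480x640x3 uint8, red, green, blue; 480x640 float32, mm along the optical axis (not along the pixel's ray), 0 where there is no reading.
- camera_info(name): a dict with "mtx" (3x3 intrinsics, pixels), "R" (3x3) and "t" (3): a world point X has camera coordinates R X + t. Camera axes: x right, y down, z forward; pixel columns grow to the right and rows downward; lengths in mm; the calibration is good to about 2 mm. A picture is of the moment at which its call begins. camera_info takes no time and is no camera call.
- job_done(): hands the job in, once; it reports no verdict.
The state is a dict: "t": time; "joints": joint angles; "qvel": joint speeds; "tau": joint torques, N m; "eef_pos": TCP position; "tcp_rot": TCP orientation; "ft_force": force on the tool from outside, world axes, zero at the start; "moment": the same for the moment, N m; "opening": opening from 0.0 (shut) to 1.0 (fully open).
Only numpy, scipy, OpenCV 4.12 (cv2) and the standard library are available. Lean on these libraries where they do the work, as an engineer would, in place of code of your own. Each camera call takes 0.05 s, during which the arm holds its last target. There are 200 camera calls.

## Working session

There is one attempt and no reset: what is moved stays moved. The work goes in short steps, Python scripts to look and compute and a tool call to move; the robot and the scene stay as the last step left them, time stands still between calls to the robot, and variables do not carry over. Pictures are saved under pics/ and viewed, about 8 in all and at most 12, crops included, and the job is handed in when it is done.

Besides the shell and the picture viewer there is one more tool, called by a JSON object that holds its "method" and its "body", one argument or row to a line. carry_out: Moves the arm, as the interface text tells. Its arguments: {"type":"object","properties":{"moves":{"type":"array","items":{"type":"object","properties":{"dx":{"type":"number"},"dy":{"type":"number"},"dz":{"type":"number"},"twist":{"type":"number"}}}},"grip":{"type":"number"}},"required":["moves"]}

```bash
mkdir -p pics
cat > h.py <<'E'
from cell import *
import numpy as np, cv2
def snap(n,f=None):
    p,d=read_camera(n); i=camera_info(n)
    np.savez('%s.npz'%(f or n),p=p,d=d,**{k:np.array(i[k]) for k in('mtx','R','t')})
    if f: cv2.imwrite('pics/%s.png'%f,p[:,:,::-1])
    return p,d
def cloud(f):
    a=np.load(f+'.npz'); d=a['d']; v,u=np.mgrid[:480,:640]; K=a['mtx']
    c=np.stack([(u-K[0,2])/K[0,0]*d,(v-K[1,2])/K[1,1]*d,d],-1)
    W=(c-a['t'])@a['R']; W[d==0]=np.nan
    return a['p'],W
E
python3 - <<'E'
from h import *
snap('top','top1');snap('side','side1')
for n in('top','side'):
    i=camera_info(n);R=np.array(i['R']);print(n,-R.T@np.array(i['t']),R[2],np.array(i['mtx'])[0])
print(state())
E
```

```text
top [ 432.14288878  -24.50523731 1235.1057625 ] [ 0.12315713  0.00451361 -0.99237692] [494.17139976   0.         325.41333389]
side [ 415.88612453  745.29273791 1036.35209401] [ 0.10578386 -0.61041012 -0.78498997] [540.97733582   0.         319.55595842]
{'t': 0.1, 'joints': array([ 1.03239169e+00,  4.91507546e-01,  1.55939616e+00,  9.57311916e-06,
        1.09172267e+00, -1.05580704e-01]), 'qvel': array([-0.00061199, -0.00011165, -0.00125042, -0.00094243, -0.00140695,
        0.00096801]), 'tau': array([ 2.28660610e-03, -6.13625765e+01, -2.58599514e+01,  6.93748961e-02,
        4.70017421e-02, -5.44874592e-05]), 'eef_pos': array([261.998138  , 567.18745565, 214.11242148]), 'tcp_rot': array([-3.14056559e+00, -1.17381638e-04,  2.70876424e+00]), 'ft_force': array([ 0.15647296, -0.43420845,  0.31207002]), 'moment': array([-0.04373779, -0.00161466, -0.00028853]), 'opening': 0.9969714860682373}
```

View pics/top1.png

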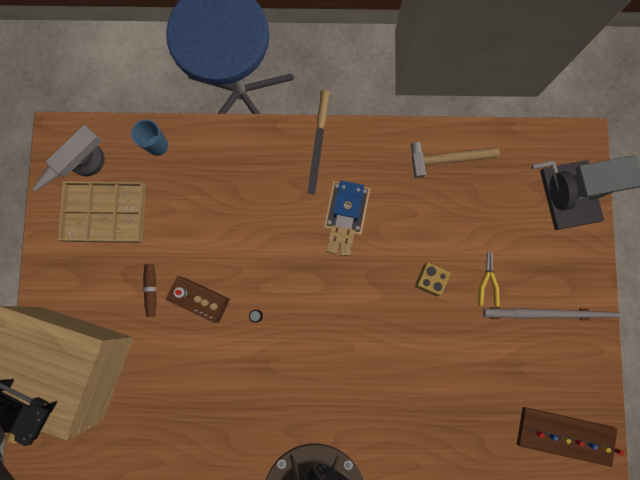

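View pics/side1.png

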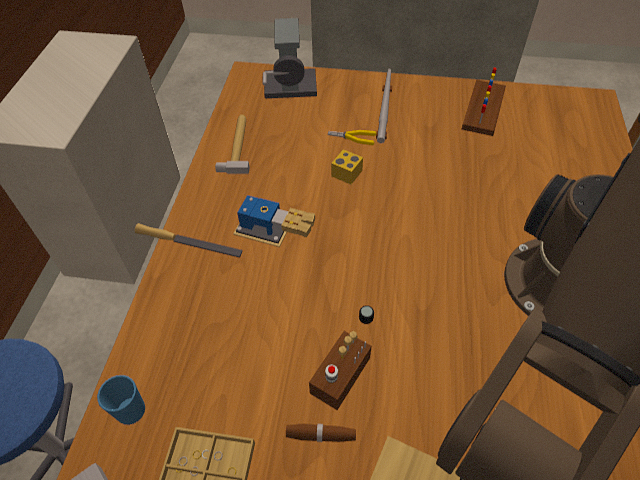

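Top view: holder hole near (348,205), block end near (340,252), pin button (180,293), stand centre (198,299). Side view: hole (264,209), block end (312,220), button (331,370). Next I'll measure these and zoom in.

Run:
```python
from h import *
a=cv2.imread('pics/top1.png');b=cv2.imread('pics/side1.png')
f=lambda im,x,y,w,h,s:cv2.resize(im[y:y+h,x:x+w],None,fx=s,fy=s,interpolation=cv2.INTER_CUBIC)
o=np.vstack([np.hstack([f(a,310,170,80,60+40,3.0*1.3),f(a,160,265,80,100,3.9)]),np.hstack([f(b,230,180,100,75,3.12),f(b,295,325,100,75,3.12)])])
cv2.imwrite('pics/crop1.png',o);print(o.shape)
for n in('top1','side1'):
    p,W=cloud(n);print(n)
    z=W[...,2]; x=W[...,0];y=W[...,1]
    hsv=cv2.cvtColor(p,cv2.COLOR_RGB2HSV).astype(int)
    blue=(hsv[...,0]>100)&(hsv[...,0]<125)&(hsv[...,1]>150)&(x>480)&(x<750)&(abs(y)<150)
    zt=np.nanpercentile(z[blue],90);m=blue&(z>zt-6);print('blue top',zt,np.nanmean(W[m],0),m.sum())
    q=cv2.minAreaRect(W[m][:,:2].astype(np.float32));print(q)
    pm=(z>zt-28)&(z<zt+5)&(x>480)&(x<750)&(abs(y)<150)&(hsv[...,0]<30)&(hsv[...,1]>60)&(hsv[...,2]>110);print('wood',np.nanmedian(W[pm],0),pm.sum(),cv2.minAreaRect(W[pm][:,:2].astype(np.float32)))
    red=((hsv[...,0]<6)|(hsv[...,0]>174))&(hsv[...,1]>170)&(hsv[...,2]>120)&(x<600)&(y>250)&(y<500);v,u=np.nonzero(red);print('red',red.sum(),u.mean(),v.mean(),np.nanmedian(W[red],0))
    t=(z>40)&(z<120)&(x>250)&(x<500)&(y>220)&(y<420)
    t2=t&(z>50)&(z<62); print('stand',t2.sum(),cv2.minAreaRect(W[t2][:,:2].astype(np.float32)))
    print('high',np.nanmax(z[t]))
```

```text
(624, 624, 3)
top1
blue top 69.22627411987382 [707.1768693  -72.77904348  66.85093222] 592
((707.9032592773438, -72.67498779296875), (57.48902130126953, 81.56754302978516), 79.6411361694336)
wood [610.78290521 -56.37498832  61.23624361] 586 ((638.73046875, -59.00135040283203), (59.23749542236328, 126.0162353515625), 80.17112731933594)
red 16 178.0 292.125 [477.85653877 318.82455257  95.07629054]
stand 1111 ((464.3845520019531, 289.410400390625), (132.0753173828125, 64.27978515625), 66.127685546875)
high 104.19593731729663
side1
blue top 70.40107897652116 [703.33367399 -70.04505723  68.42058548] 559
((704.5537719726562, -72.2796401977539), (60.9918327331543, 82.47615051269531), 78.65351867675781)
wood [607.05299761 -55.75319851  63.16130661] 540 ((658.671630859375, -68.81829833984375), (61.711421966552734, 179.26255798339844), 75.78744506835938)
red 35 331.1714285714286 368.9142857142857 [473.97748085 321.62879256  96.19492815]
stand 1626 ((459.982177734375, 289.1125183105469), (132.5897979736328, 65.64619445800781), 66.03459167480469)
high 104.88010542557757
```

View pics/crop1.png

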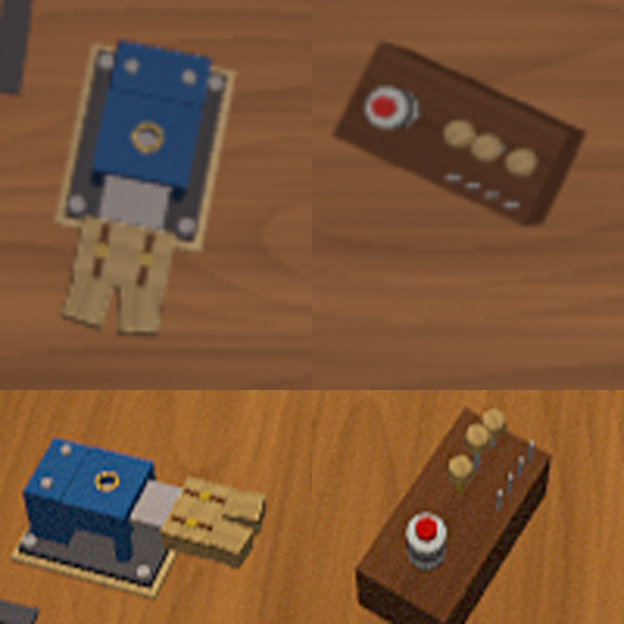

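The crop shows the ring at top px (347.7,205.1) and side px (264.3,209.2). The tongue is partly out, with the V notch facing the robot. The two cameras disagree by about 4 mm in x, so I'll average them.

Run:
```python
from h import *
ang=np.radians(-10.5);ex=np.array([np.cos(ang),np.sin(ang)]);ey=np.array([-ex[1],ex[0]])
for n,(u,v) in(('top1',(347.7,205.1)),('side1',(264.3,209.2))):
    a=np.load(n+'.npz');K=a['mtx'];r=a['R'].T@np.linalg.inv(K)@np.array([u,v,1]);c=-a['R'].T@a['t']
    hole=c+r*(69.8-c[2])/r[2];print(n,'hole',hole)
    p,W=cloud(n);z=W[...,2];h=W[...,:2]-hole[:2];X=h@ex;Y=h@ey
    for s in range(-170,-20,6):
        m=(X>s)&(X<s+6)&(abs(Y)<50)&(z>30)
        if m.sum()>3: print(s,m.sum(),np.round([np.median(z[m]),Y[m].min(),Y[m].max()],1))
```

```text
top1 hole [692.53727972 -71.2933238   69.8       ]
-122 37 [ 58.  -28.5  30.2]
-116 52 [ 61.1 -28.   31.3]
-110 53 [ 60.8 -27.1  29.8]
-104 57 [ 61.  -25.7  30.2]
-98 56 [ 61.4 -27.1  29.9]
-92 61 [ 61.6 -26.3  30.2]
-86 58 [ 60.8 -27.2  29.7]
-80 60 [ 61.5 -26.4  30.2]
-74 59 [ 60.9 -27.3  29.7]
-68 58 [ 61.1 -26.4  30.2]
-62 62 [ 60.8 -27.4  29.7]
-56 46 [ 60.1 -26.5  30.3]
-50 39 [ 55.7 -18.1  19.4]
-44 42 [ 55.3 -17.2  20.9]
-38 38 [ 55.3 -18.6  19.4]
-32 36 [ 55.6 -17.2  20.5]
-26 95 [ 63.5 -28.8  30.9]
side1 hole [688.24326917 -68.02619405  69.8       ]
-122 36 [ 56.1 -23.3  30.4]
-116 68 [ 62.2 -31.6  30.8]
-110 60 [ 61.9 -29.1  28.8]
-104 65 [ 62.7 -31.1  29.6]
-98 55 [ 62.2 -29.4  28.4]
-92 63 [ 62.9 -29.4  28.7]
-86 59 [ 62.3 -31.4  30.2]
-80 63 [ 62.5 -29.5  27.6]
-74 53 [ 63.3 -31.3  28.3]
-68 60 [ 61.8 -30.2  28.6]
-62 62 [ 62.4 -31.8  29.5]
-56 37 [ 62.  -33.7  29.3]
-50 36 [ 57.4 -21.5  18.3]
-44 36 [ 57.  -23.8  19.9]
-38 37 [ 57.2 -23.3  19. ]
-32 38 [ 57.2 -22.2  18.7]
-26 115 [ 61.  -31.7  29.5]
```

```bash
cat >> h.py <<'E'
def plan(x,y,z,yaw=None):
    s=state();r=s['tcp_rot'];w=r[2];d=np.array([x,y,z])-s['eef_pos']
    from scipy.spatial.transform import Rotation as Ro
    q=Ro.from_euler('xyz',r).as_matrix().T@d
    tw=0 if yaw is None else -((yaw-np.degrees(w)+180)%360-180)
    print('t',s['t'],'pos',s['eef_pos'].round(1),'rpy',np.degrees(r).round(2),'F',s['ft_force'].round(2),'move',(q/1000).round(4),'twist',round(tw,2))
E
python3 -c "
from h import *
plan(543,-42.4,180,169.5)"
```

```text
t 0.1 pos [262.  567.2 214.1] rpy [-1.7994e+02 -1.0000e-02  1.5520e+02] F [ 0.16 -0.43  0.31] move [-0.5108 -0.4355  0.0345] twist -14.3
```

{"method": "carry_out", "body": {
  "moves": [
    {"dx": -0.511,"dy": -0.4355,"dz": 0.03,"twist": -14.3},
    {"dx": -0.511,"dy": -0.4355,"dz": 0.03,"twist": -14.3},
    {"dx": -0.511,"dy": -0.4355,"dz": 0.03,"twist": -14.3},
    {"dx": -0.511,"dy": -0.4355,"dz": 0.03,"twist": -14.3},
    {"dx": -0.511,"dy": -0.4355,"dz": 0.03,"twist": -14.3}
  ],
  "grip": 0.012
}}

```text
t: 0.6
eef_pos: [367.0, 338.8, 203.3]
tcp_rot: [-3.142, -0.0, 2.959]
ft_force: [0.7, 0.8, -0.4]
opening: 0.635
```

```bash
python3 -c "
from h import *
plan(543,-42.4,150,169.5)"
```

```text
t 0.6 pos [367.  338.8 203.3] rpy [-1.8000e+02 -1.0000e-02  1.6953e+02] F [ 0.74  0.8  -0.43] move [-0.2423 -0.3429  0.0533] twist 0.03
```

{"method": "carry_out", "body": {
  "moves": [
    {"dx": -0.242,"dy": -0.343,"dz": 0.053},
    {"dx": -0.242,"dy": -0.343,"dz": 0.053},
    {"dx": -0.242,"dy": -0.343,"dz": 0.053},
    {"dx": -0.242,"dy": -0.343,"dz": 0.053},
    {"dx": -0.242,"dy": -0.343,"dz": 0.053}
  ]
}}

```text
schema error: expected keys dx, dy, dz, twist
```

```bash
python3 -c "
from h import *
plan(543,-42.4,80,169.5)"
```

```text
t 0.6 pos [367.  338.8 203.3] rpy [-1.8000e+02 -1.0000e-02  1.6953e+02] F [ 0.74  0.8  -0.43] move [-0.2423 -0.3429  0.1233] twist 0.03
```

{"method": "carry_out", "body": {
  "moves": [
    {"dx": -0.242,"dy": -0.343,"dz": 0.053,"twist": 0},
    {"dx": -0.242,"dy": -0.343,"dz": 0.053,"twist": 0},
    {"dx": -0.242,"dy": -0.343,"dz": 0.053,"twist": 0},
    {"dx": -0.242,"dy": -0.343,"dz": 0.053,"twist": 0},
    {"dx": -0.242,"dy": -0.343,"dz": 0.053,"twist": 0}
  ]
}}

```text
t: 1.1
eef_pos: [470.8, 113.3, 171.9]
tcp_rot: [3.141, -0.0, 2.958]
ft_force: [1.3, -0.8, 1.0]
opening: 0.217
```

```bash
python3 -c "
from h import *
plan(543,-42.4,80,169.5)"
```

```text
t 1.1 pos [470.8 113.3 171.9] rpy [179.99  -0.   169.5 ] F [ 1.31 -0.76  0.98] move [-0.0993 -0.14    0.0919] twist 0.0
```

{"method": "carry_out", "body": {
  "moves": [
    {"dx": -0.099,"dy": -0.14,"dz": 0.06,"twist": 0},
    {"dx": -0.099,"dy": -0.14,"dz": 0.06,"twist": 0},
    {"dx": -0.099,"dy": -0.14,"dz": 0.06,"twist": 0},
    {"dx": -0.099,"dy": -0.14,"dz": 0.07,"twist": 0},
    {"dx": -0.099,"dy": -0.14,"dz": 0.092,"twist": 0}
  ]
}}

```text
t: 1.6
eef_pos: [543.8, -43.8, 79.2]
tcp_rot: [-3.141, 0.002, 2.955]
ft_force: [-0.3, 0.6, -0.6]
opening: 0.125
```

```bash
python3 -c "
from h import *
plan(543,-42.4,45,169.5)
snap('top','top2')
p=cv2.imread('pics/top2.png')[150:310,250:450];cv2.imwrite('pics/top2c.png',cv2.resize(p,None,fx=3,fy=3,interpolation=cv2.INTER_CUBIC))"
```

```text
t 1.6 pos [543.8 -43.8  79.2] rpy [-1.7999e+02  9.0000e-02  1.6930e+02] F [-0.27  0.55 -0.6 ] move [0.0011 0.0012 0.0342] twist -0.2
```

View pics/top2c.png

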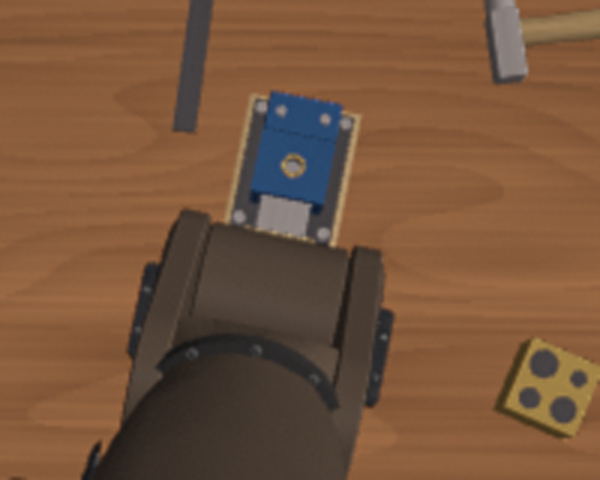

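The arm hides the block from above, and the ring still shows grey tongue (293,165 in the crop). I'm lowering and then approaching by feel.

{"method": "carry_out", "body": {
  "moves": [
    {"dx": 0.001,"dy": 0.001,"dz": 0.02,"twist": 0},
    {"dx": 0.001,"dy": 0.001,"dz": 0.034,"twist": 0},
    {"dx": -0.003,"dy": 0.001,"dz": 0.034,"twist": 0},
    {"dx": -0.007,"dy": 0.001,"dz": 0.034,"twist": 0},
    {"dx": -0.01,"dy": 0.001,"dz": 0.034,"twist": 0}
  ]
}}

```text
t: 2.15
eef_pos: [553.2, -41.2, 47.1]
tcp_rot: [3.141, 0.001, 2.959]
ft_force: [-0.1, -0.3, -0.3]
opening: 0.126
```

{"method": "carry_out", "body": {
  "moves": [
    {"dx": -0.001,"dy": 0,"dz": 0,"twist": 0},
    {"dx": -0.002,"dy": 0,"dz": 0,"twist": 0},
    {"dx": -0.003,"dy": 0,"dz": 0,"twist": 0},
    {"dx": -0.004,"dy": 0,"dz": 0,"twist": 0},
    {"dx": -0.005,"dy": 0,"dz": 0,"twist": 0}
  ]
}}

```text
t: 2.65
eef_pos: [557.2, -42.2, 46.2]
tcp_rot: [3.142, -0.0, 2.958]
ft_force: [0.2, 0.5, -0.4]
opening: 0.126
```

```bash
python3 -c "
from h import *
plan(561.6,-45.9,45,169.5)"
```

```text
t 2.65 pos [557.2 -42.2  46.2] rpy [180.   -0.  169.5] F [ 0.16  0.49 -0.37] move [-0.005  -0.0029  0.0012] twist 0.0
```

{"method": "carry_out", "body": {
  "moves": [
    {"dx": -0.001,"dy": -0.002,"dz": 0,"twist": 0},
    {"dx": -0.002,"dy": -0.003,"dz": 0,"twist": 0},
    {"dx": -0.003,"dy": -0.003,"dz": 0,"twist": 0},
    {"dx": -0.004,"dy": -0.003,"dz": 0,"twist": 0},
    {"dx": -0.005,"dy": -0.003,"dz": 0,"twist": 0}
  ]
}}

```text
t: 3.15
eef_pos: [561.6, -46.0, 46.1]
tcp_rot: [3.142, -0.0, 2.958]
ft_force: [-0.5, 0.4, 0.7]
opening: 0.125
```

{"method": "carry_out", "body": {
  "moves": [
    {"dx": -0.0005,"dy": 0,"dz": 0,"twist": 0},
    {"dx": -0.001,"dy": 0,"dz": 0,"twist": 0},
    {"dx": -0.0015,"dy": 0,"dz": 0,"twist": 0},
    {"dx": -0.002,"dy": 0,"dz": 0,"twist": 0},
    {"dx": -0.003,"dy": 0,"dz": 0,"twist": 0}
  ]
}}

```text
t: 3.65
eef_pos: [563.6, -46.4, 46.0]
tcp_rot: [3.141, -0.002, 2.958]
ft_force: [-6.5, 1.1, 4.3]
opening: 0.126
```

{"method": "carry_out", "body": {
  "moves": [
    {"dx": -0.002,"dy": 0,"dz": 0,"twist": 0},
    {"dx": -0.004,"dy": 0,"dz": 0,"twist": 0},
    {"dx": -0.006,"dy": 0,"dz": 0,"twist": 0},
    {"dx": -0.008,"dy": 0,"dz": 0,"twist": 0},
    {"dx": -0.009,"dy": 0,"dz": 0,"twist": 0}
  ]
}}

```text
t: 4.15
eef_pos: [572.3, -48.0, 46.1]
tcp_rot: [3.142, -0.003, 2.958]
ft_force: [-6.0, -0.6, 3.7]
opening: 0.127
```

{"method": "carry_out", "body": {
  "moves": [
    {"dx": -0.0003,"dy": 0,"dz": 0,"twist": 0},
    {"dx": -0.0006,"dy": 0,"dz": 0,"twist": 0},
    {"dx": -0.0009,"dy": 0,"dz": 0,"twist": 0},
    {"dx": -0.0012,"dy": 0,"dz": 0,"twist": 0},
    {"dx": -0.0015,"dy": 0,"dz": 0,"twist": 0}
  ]
}}

```text
t: 4.65
eef_pos: [573.6, -48.2, 46.0]
tcp_rot: [3.142, -0.003, 2.958]
ft_force: [-5.0, 0.9, 3.3]
opening: 0.128
```

{"method": "carry_out", "body": {
  "moves": [
    {"dx": -0.0003,"dy": 0,"dz": 0,"twist": 0},
    {"dx": -0.0006,"dy": 0,"dz": 0,"twist": 0},
    {"dx": -0.0009,"dy": 0,"dz": 0,"twist": 0},
    {"dx": -0.0012,"dy": 0,"dz": 0,"twist": 0},
    {"dx": -0.0015,"dy": 0,"dz": 0,"twist": 0}
  ]
}}

```text
t: 5.15
eef_pos: [575.1, -48.5, 46.1]
tcp_rot: [3.142, -0.003, 2.958]
ft_force: [-6.3, 0.3, 3.5]
opening: 0.123
```

{"method": "carry_out", "body": {
  "moves": [
    {"dx": -0.0003,"dy": 0,"dz": 0,"twist": 0},
    {"dx": -0.0006,"dy": 0,"dz": 0,"twist": 0},
    {"dx": -0.0009,"dy": 0,"dz": 0,"twist": 0},
    {"dx": -0.0012,"dy": 0,"dz": 0,"twist": 0},
    {"dx": -0.0015,"dy": 0,"dz": 0,"twist": 0}
  ]
}}

```text
t: 5.65
eef_pos: [576.6, -48.8, 46.1]
tcp_rot: [3.142, -0.003, 2.958]
ft_force: [-7.4, 1.2, 4.2]
opening: 0.123
```

{"method": "carry_out", "body": {
  "moves": [
    {"dx": -0.0003,"dy": 0,"dz": 0,"twist": 0},
    {"dx": -0.0006,"dy": 0,"dz": 0,"twist": 0},
    {"dx": -0.0009,"dy": 0,"dz": 0,"twist": 0},
    {"dx": -0.0012,"dy": 0,"dz": 0,"twist": 0},
    {"dx": -0.0013,"dy": 0,"dz": 0,"twist": 0}
  ]
}}

```text
t: 6.15
eef_pos: [577.9, -49.0, 46.1]
tcp_rot: [3.142, -0.003, 2.958]
ft_force: [-7.9, 0.0, 4.4]
opening: 0.125
```

{"method": "carry_out", "body": {
  "moves": [
    {"dx": -0.0003,"dy": 0,"dz": 0,"twist": 0},
    {"dx": -0.0006,"dy": 0,"dz": 0,"twist": 0},
    {"dx": -0.0009,"dy": 0,"dz": 0,"twist": 0},
    {"dx": -0.0012,"dy": 0,"dz": 0,"twist": 0},
    {"dx": -0.0013,"dy": 0,"dz": 0,"twist": 0}
  ]
}}

```text
t: 6.65
eef_pos: [579.2, -49.3, 46.1]
tcp_rot: [3.142, -0.003, 2.959]
ft_force: [-5.8, 0.7, 3.6]
opening: 0.125
```

{"method": "carry_out", "body": {
  "moves": [
    {"dx": -0.0003,"dy": 0,"dz": 0,"twist": 0},
    {"dx": -0.0006,"dy": 0,"dz": 0,"twist": 0},
    {"dx": -0.0009,"dy": 0,"dz": 0,"twist": 0},
    {"dx": -0.0012,"dy": 0,"dz": 0,"twist": 0},
    {"dx": -0.0015,"dy": 0,"dz": 0,"twist": 0}
  ]
}}

```text
t: 7.15
eef_pos: [580.6, -49.6, 46.1]
tcp_rot: [3.142, -0.003, 2.958]
ft_force: [-6.2, 0.4, 4.0]
opening: 0.127
```

{"method": "carry_out", "body": {
  "moves": [
    {"dx": -0.0003,"dy": 0,"dz": 0,"twist": 0},
    {"dx": -0.0006,"dy": 0,"dz": 0,"twist": 0},
    {"dx": -0.0009,"dy": 0,"dz": 0,"twist": 0},
    {"dx": -0.0012,"dy": 0,"dz": 0,"twist": 0},
    {"dx": -0.0015,"dy": 0,"dz": 0,"twist": 0}
  ]
}}

```text
t: 7.65
eef_pos: [582.1, -49.8, 46.1]
tcp_rot: [3.142, -0.003, 2.958]
ft_force: [-7.5, 0.5, 4.3]
opening: 0.129
```

{"method": "carry_out", "body": {
  "moves": [
    {"dx": -0.0003,"dy": 0,"dz": 0,"twist": 0},
    {"dx": -0.0006,"dy": 0,"dz": 0,"twist": 0},
    {"dx": -0.0009,"dy": 0,"dz": 0,"twist": 0},
    {"dx": -0.0012,"dy": 0,"dz": 0,"twist": 0},
    {"dx": -0.0015,"dy": 0,"dz": 0,"twist": 0}
  ]
}}

```text
t: 8.15
eef_pos: [582.1, -49.8, 46.0]
tcp_rot: [-3.142, -0.006, 2.959]
ft_force: [-13.7, 1.7, 9.4]
opening: 0.129
```

Force doubled with no further motion, so that is the firm stop after about 19.5 mm of travel (within the 12–30 range). Backing off.

{"method": "carry_out", "body": {
  "moves": [
    {"dx": 0.003,"dy": 0,"dz": 0,"twist": 0},
    {"dx": 0.02,"dy": 0,"dz": 0,"twist": 0},
    {"dx": 0.03,"dy": 0,"dz": -0.02,"twist": 0},
    {"dx": 0.03,"dy": 0,"dz": -0.07,"twist": 0},
    {"dx": 0.03,"dy": 0,"dz": -0.12,"twist": 0}
  ],
  "grip": 0.06
}}

```text
t: 8.65
eef_pos: [554.8, -44.8, 167.1]
tcp_rot: [3.141, -0.001, 2.958]
ft_force: [0.4, 0.4, 0.5]
opening: 0.49
```

```bash
python3 -c "
from h import *
plan(476,320.4,165,66)"
```

```text
t 8.65 pos [554.8 -44.8 167.1] rpy [ 1.7999e+02 -8.0000e-02  1.6950e+02] F [0.37 0.44 0.46] move [0.144  0.3447 0.0024] twist 103.5
```

{"method": "carry_out", "body": {
  "moves": [
    {"dx": 0.144,"dy": 0.345,"dz": 0,"twist": 103.5},
    {"dx": 0.144,"dy": 0.345,"dz": 0,"twist": 103.5},
    {"dx": 0.144,"dy": 0.345,"dz": 0,"twist": 103.5},
    {"dx": 0.144,"dy": 0.345,"dz": 0,"twist": 103.5},
    {"dx": 0.144,"dy": 0.345,"dz": 0,"twist": 103.5}
  ]
}}

```text
t: 9.15
eef_pos: [507.5, 180.3, 166.4]
tcp_rot: [3.14, 0.001, 2.268]
ft_force: [0.1, 0.6, 0.9]
opening: 0.63
```

```bash
python3 -c "
from h import *
plan(476,320.4,150,66)"
```

```text
t 9.15 pos [507.5 180.3 166.4] rpy [1.7993e+02 3.0000e-02 1.2992e+02] F [0.07 0.62 0.85] move [0.1277 0.0658 0.0164] twist 63.92
```

{"method": "carry_out", "body": {
  "moves": [
    {"dx": 0.128,"dy": 0.066,"dz": 0,"twist": 63.9},
    {"dx": 0.128,"dy": 0.066,"dz": 0,"twist": 63.9},
    {"dx": 0.128,"dy": 0.066,"dz": 0,"twist": 63.9},
    {"dx": 0.128,"dy": 0.066,"dz": 0,"twist": 63.9},
    {"dx": 0.128,"dy": 0.066,"dz": 0.01,"twist": 63.9}
  ]
}}

```text
t: 9.65
eef_pos: [475.3, 321.2, 156.9]
tcp_rot: [3.139, -0.001, 1.559]
ft_force: [-0.9, 0.9, -0.0]
opening: 0.632
```

```bash
python3 -c "
from h import *
plan(476,320.4,130,66)"
```

```text
t 9.65 pos [475.3 321.2 156.9] rpy [ 1.7986e+02 -8.0000e-02  8.9300e+01] F [-0.88  0.94 -0.03] move [-0.0008  0.0006  0.0269] twist 23.3
```

{"method": "carry_out", "body": {
  "moves": [
    {"dx": -0.001,"dy": 0.001,"dz": 0,"twist": 23.3},
    {"dx": -0.001,"dy": 0.001,"dz": 0,"twist": 23.3},
    {"dx": -0.001,"dy": 0.001,"dz": 0,"twist": 23.3},
    {"dx": -0.001,"dy": 0.001,"dz": 0.027,"twist": 23.3}
  ]
}}

```text
t: 10.05
eef_pos: [478.1, 318.8, 131.5]
tcp_rot: [3.138, -0.005, 1.151]
ft_force: [0.1, -0.1, -0.5]
opening: 0.633
```

```bash
python3 -c "
from h import *
plan(476,320.4,60,66)
snap('top','top3');snap('side','side3')
a=cv2.imread('pics/top3.png');b=cv2.imread('pics/side3.png')
f=lambda im,x,y,w,h,s:cv2.resize(im[y:y+h,x:x+w],None,fx=s,fy=s,interpolation=cv2.INTER_CUBIC)
cv2.imwrite('pics/c3.png',np.hstack([np.vstack([f(a,310,175,80,60,5),f(b,225,180,100,75,4)]),f(b,280,260,120,180,3.3333)]))"
```

```text
t 10.05 pos [478.1 318.8 131.5] rpy [179.77  -0.3   65.97] F [ 0.14 -0.1  -0.46] move [ 0.0002 -0.0029  0.0715] twist -0.03
```

View pics/c3.png

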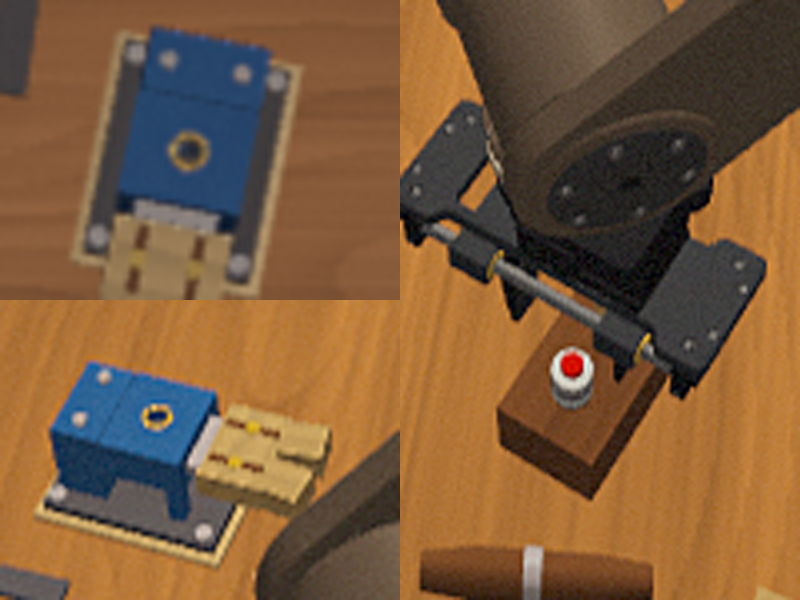

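The hole in the ring is now dark in both views (top crop (190,152), side crop (157,417)), so the tongue is home and the holes line up. The gripper is above the pin, so I'll descend.

{"method": "carry_out", "body": {
  "moves": [
    {"dx": 0,"dy": -0.003,"dz": 0.02,"twist": 0},
    {"dx": 0,"dy": -0.003,"dz": 0.04,"twist": 0},
    {"dx": 0,"dy": -0.003,"dz": 0.055,"twist": 0},
    {"dx": 0,"dy": -0.003,"dz": 0.066,"twist": 0},
    {"dx": 0,"dy": -0.003,"dz": 0.07,"twist": 0}
  ]
}}

```text
t: 10.65
eef_pos: [473.7, 319.1, 58.7]
tcp_rot: [-3.141, 0.0, 1.155]
ft_force: [0.6, 0.6, -0.5]
opening: 0.636
```

```bash
python3 -c "
from h import *
plan(476,320.4,61,66)"
```

```text
t 10.65 pos [473.7 319.1  58.7] rpy [-1.7998e+02  3.0000e-02  6.6200e+01] F [ 0.64  0.57 -0.45] move [ 0.0022  0.0016 -0.0023] twist 0.2
```

{"method": "carry_out", "body": {
  "moves": [
    {"dx": 0.002,"dy": 0.0015,"dz": -0.0023,"twist": 0},
    {"dx": 0.002,"dy": 0.0015,"dz": -0.0023,"twist": 0}
  ]
}}

```text
t: 10.85
eef_pos: [476.6, 320.7, 62.5]
tcp_rot: [3.141, -0.001, 1.155]
ft_force: [-0.1, -0.7, -0.2]
opening: 0.635
```

{"method": "carry_out", "body": {
  "moves": [
    {"dx": 0,"dy": 0,"dz": 0,"twist": 0},
    {"dx": 0,"dy": 0,"dz": 0,"twist": 0},
    {"dx": 0,"dy": 0,"dz": 0,"twist": 0},
    {"dx": 0,"dy": 0,"dz": 0,"twist": 0},
    {"dx": 0,"dy": 0,"dz": 0,"twist": 0}
  ],
  "grip": 0.015
}}

```text
t: 11.35
eef_pos: [475.9, 320.3, 61.5]
tcp_rot: [3.142, -0.0, 1.155]
ft_force: [0.8, 0.1, 0.7]
opening: 0.266
```

{"method": "carry_out", "body": {
  "moves": [
    {"dx": 0,"dy": 0,"dz": 0,"twist": 0},
    {"dx": 0,"dy": 0,"dz": -0.01,"twist": 0},
    {"dx": 0,"dy": 0,"dz": -0.04,"twist": 0},
    {"dx": 0,"dy": 0,"dz": -0.08,"twist": 0},
    {"dx": 0,"dy": 0,"dz": -0.12,"twist": 0}
  ]
}}

```text
t: 11.85
eef_pos: [475.5, 320.1, 183.2]
tcp_rot: [-3.141, 0.001, 1.155]
ft_force: [0.3, -0.4, -1.5]
opening: 0.244
```

```bash
python3 -c "
from h import *
print(state()['opening'])
plan(690.4,-69.7,185)
"
```

```text
0.24425439018828599
t 11.85 pos [475.5 320.1 183.2] rpy [-1.7996e+02  3.0000e-02  6.6180e+01] F [ 0.31 -0.39 -1.52] move [-0.2698  0.3541 -0.0018] twist 0
```

{"method": "carry_out", "body": {
  "moves": [
    {"dx": -0.27,"dy": 0.354,"dz": 0,"twist": 0},
    {"dx": -0.27,"dy": 0.354,"dz": 0,"twist": 0},
    {"dx": -0.27,"dy": 0.354,"dz": 0,"twist": 0},
    {"dx": -0.27,"dy": 0.354,"dz": 0,"twist": 0},
    {"dx": -0.27,"dy": 0.354,"dz": 0,"twist": 0}
  ]
}}

```text
t: 12.35
eef_pos: [597.0, 99.5, 182.3]
tcp_rot: [3.141, -0.0, 1.155]
ft_force: [0.3, -0.4, -0.6]
opening: 0.246
```

```bash
python3 -c "
from h import *
plan(690.4,-69.7,150)
"
```

```text
t 12.35 pos [597.   99.5 182.3] rpy [ 1.7999e+02 -2.0000e-02  6.6190e+01] F [ 0.35 -0.41 -0.61] move [-0.1171  0.1538  0.0323] twist 0
```

{"method": "carry_out", "body": {
  "moves": [
    {"dx": -0.117,"dy": 0.154,"dz": 0,"twist": 0},
    {"dx": -0.117,"dy": 0.154,"dz": 0,"twist": 0},
    {"dx": -0.117,"dy": 0.154,"dz": 0,"twist": 0},
    {"dx": -0.117,"dy": 0.154,"dz": 0.02,"twist": 0},
    {"dx": -0.117,"dy": 0.154,"dz": 0.032,"twist": 0}
  ]
}}

```text
t: 12.85
eef_pos: [691.4, -72.7, 148.5]
tcp_rot: [3.141, 0.0, 1.151]
ft_force: [-0.9, 0.5, -1.3]
opening: 0.243
```

{"method": "carry_out", "body": {
  "moves": [
    {"dx": 0,"dy": 0,"dz": 0,"twist": 0},
    {"dx": 0,"dy": 0,"dz": 0,"twist": 0}
  ]
}}

```text
t: 13.05
eef_pos: [689.7, -66.9, 149.9]
tcp_rot: [-3.141, -0.0, 1.156]
ft_force: [-0.5, 0.8, -0.9]
opening: 0.246
```

```bash
python3 -c "
from h import *
plan(690.4,-69.7,130)
snap('top','top4');snap('side','side4')
a=cv2.imread('pics/top4.png');b=cv2.imread('pics/side4.png')
f=lambda im,x,y,w,h,s:cv2.resize(im[y:y+h,x:x+w],None,fx=s,fy=s,interpolation=cv2.INTER_CUBIC)
cv2.imwrite('pics/c4.png',np.hstack([f(a,290,150,100,120,4),f(b,215,145,100,120,4)]))"
```

```text
t 13.05 pos [689.7 -66.9 149.9] rpy [-1.7996e+02 -1.0000e-02  6.6220e+01] F [-0.51  0.8  -0.88] move [-0.0023  0.0018  0.0199] twist 0
```

View pics/c4.png

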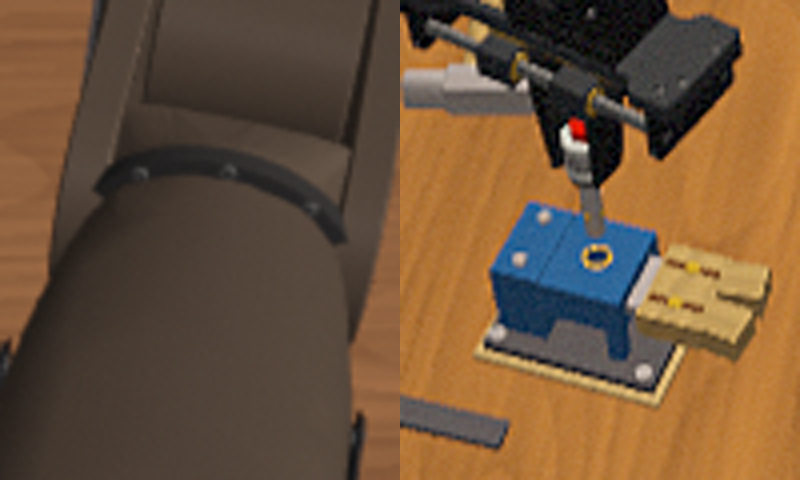

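The side crop shows the pin upright in the jaws: button (577,128), nose tip about (597,233), ring (597,256). I'll compare these with the projection.

Run:
```python
from h import *
a=np.load('side4.npz');K=a['mtx']
def pr(X): c=a['R']@np.array(X,float)+a['t'];q=K@c;return q[:2]/q[2]
x,y=689.7,-66.9
print('tip',pr([x,y,93.4]),'btn',pr([x,y,183.4]),'hole',pr([690.4,-69.7,67.5]))
print('per mm x,y,z',pr([x+1,y,93])-pr([x,y,93]),pr([x,y+1,93])-pr([x,y,93]),pr([x,y,94])-pr([x,y,93]))
p=a['p'];hsv=cv2.cvtColor(p,cv2.COLOR_RGB2HSV).astype(int)
m=((hsv[...,0]<6)|(hsv[...,0]>174))&(hsv[...,1]>170)&(hsv[...,2]>100);m[:165]=0;m[190:]=0;m[:,:350-100]&=True;m[:,:245]=0;m[:,275:]=0
v,u=np.nonzero(m);print('red',u.mean(),v.mean(),len(u))
r=cv2.resize(p[165:225,240:290,::-1],None,fx=10,fy=10,interpolation=cv2.INTER_CUBIC);cv2.imwrite('pics/c5.png',r)
```

```text
tip [262.61867484 202.8533591 ] btn [258.60295031 175.64928675] hole [263.6566402  209.21653787]
per mm x,y,z [-0.41782074 -0.04373021] [-0.09200988  0.31671599] [-0.04213234 -0.28542081]
red 258.70588235294116 176.52941176470588 17
```

View pics/c5.png

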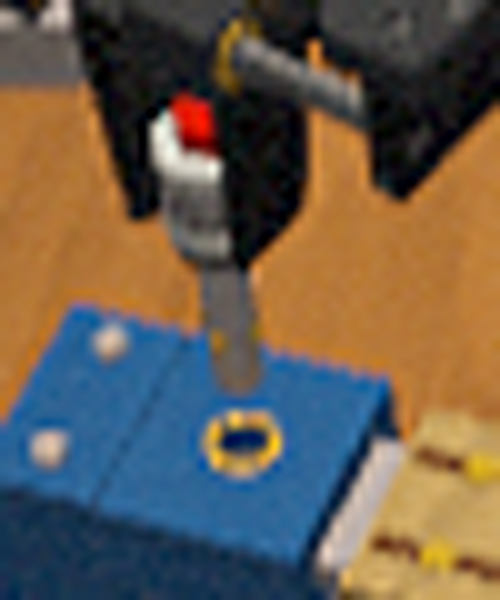

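{"method": "carry_out", "body": {
  "moves": [
    {"dx": -0.003,"dy": 0.0035,"dz": 0.01,"twist": 0},
    {"dx": -0.003,"dy": 0.0035,"dz": 0.016,"twist": 0},
    {"dx": -0.003,"dy": 0.0035,"dz": 0.021,"twist": 0},
    {"dx": -0.003,"dy": 0.0035,"dz": 0.021,"twist": 0}
  ]
}}

```text
t: 13.55
eef_pos: [691.7, -71.8, 127.4]
tcp_rot: [-3.14, 0.0, 1.155]
ft_force: [-0.4, -0.5, -1.5]
opening: 0.248
```

Run:
```python
from h import *
plan(690.4,-69.7,128)
p,d=snap('side','side5')
cv2.imwrite('pics/c6.png',cv2.resize(p[180:225,240:290,::-1],None,fx=12,fy=12,interpolation=cv2.INTER_CUBIC))
```

```text
t 13.55 pos [691.7 -71.8 127.4] rpy [-1.7991e+02  1.0000e-02  6.6190e+01] F [-0.36 -0.46 -1.54] move [ 0.0014 -0.002  -0.0006] twist 0
```

View pics/c6.png

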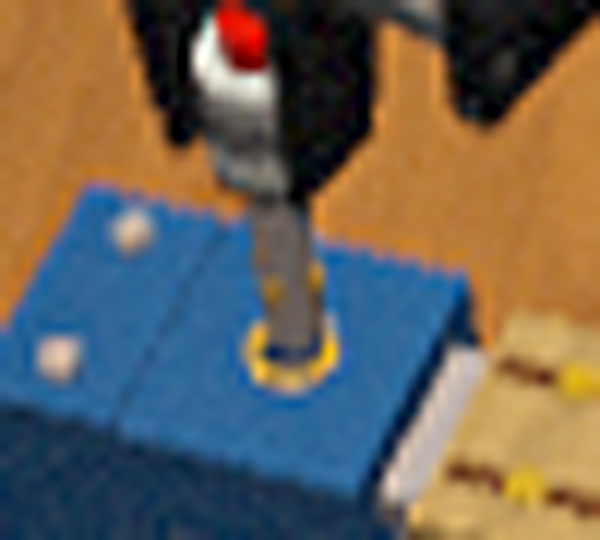

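The nose (296,~335) sits just above the ring centre (292,353), within about 1 mm once corrected. I'll shift slightly and lower by feel.

{"method": "carry_out", "body": {
  "moves": [
    {"dx": 0.0008,"dy": 0.0008,"dz": 0,"twist": 0},
    {"dx": 0.0008,"dy": 0.0008,"dz": 0.0015,"twist": 0},
    {"dx": 0.0008,"dy": 0.0008,"dz": 0.003,"twist": 0},
    {"dx": 0.0008,"dy": 0.0008,"dz": 0.004,"twist": 0},
    {"dx": 0.0008,"dy": 0.0008,"dz": 0.005,"twist": 0}
  ]
}}

```text
t: 14.1
eef_pos: [693.2, -71.6, 123.4]
tcp_rot: [-3.142, -0.0, 1.155]
ft_force: [-0.6, 0.6, -1.0]
opening: 0.243
```

{"method": "carry_out", "body": {
  "moves": [
    {"dx": 0,"dy": 0,"dz": 0.0005,"twist": 0},
    {"dx": 0,"dy": 0,"dz": 0.001,"twist": 0},
    {"dx": 0,"dy": 0,"dz": 0.0015,"twist": 0},
    {"dx": 0,"dy": 0,"dz": 0.002,"twist": 0},
    {"dx": 0,"dy": 0,"dz": 0.002,"twist": 0}
  ]
}}

```text
t: 14.6
eef_pos: [693.2, -71.6, 121.4]
tcp_rot: [-3.142, -0.0, 1.155]
ft_force: [-0.4, -0.8, -1.3]
opening: 0.245
```

{"method": "carry_out", "body": {
  "moves": [
    {"dx": 0,"dy": 0,"dz": 0.0005,"twist": 0},
    {"dx": 0,"dy": 0,"dz": 0.001,"twist": 0},
    {"dx": 0,"dy": 0,"dz": 0.0015,"twist": 0},
    {"dx": 0,"dy": 0,"dz": 0.002,"twist": 0},
    {"dx": 0,"dy": 0,"dz": 0.0025,"twist": 0}
  ]
}}

```text
t: 15.1
eef_pos: [693.2, -71.6, 118.9]
tcp_rot: [-3.142, -0.0, 1.155]
ft_force: [0.1, -0.1, -1.1]
opening: 0.247
```

{"method": "carry_out", "body": {
  "moves": [
    {"dx": 0,"dy": 0,"dz": 0.0005,"twist": 0},
    {"dx": 0,"dy": 0,"dz": 0.001,"twist": 0},
    {"dx": 0,"dy": 0,"dz": 0.0015,"twist": 0},
    {"dx": 0,"dy": 0,"dz": 0.002,"twist": 0},
    {"dx": 0,"dy": 0,"dz": 0.002,"twist": 0}
  ]
}}

```text
t: 15.6
eef_pos: [693.2, -71.6, 116.9]
tcp_rot: [-3.141, -0.0, 1.155]
ft_force: [-0.8, -0.7, -1.0]
opening: 0.248
```

{"method": "carry_out", "body": {
  "moves": [
    {"dx": 0,"dy": 0,"dz": 0.001,"twist": 0},
    {"dx": 0,"dy": 0,"dz": 0.002,"twist": 0},
    {"dx": 0,"dy": 0,"dz": 0.003,"twist": 0},
    {"dx": 0,"dy": 0,"dz": 0.004,"twist": 0},
    {"dx": 0,"dy": 0,"dz": 0.005,"twist": 0}
  ]
}}

```text
t: 16.1
eef_pos: [693.2, -71.6, 111.9]
tcp_rot: [-3.142, -0.0, 1.155]
ft_force: [-0.0, 0.0, -0.5]
opening: 0.25
```

{"method": "carry_out", "body": {
  "moves": [
    {"dx": 0,"dy": 0,"dz": 0.0006,"twist": 0},
    {"dx": 0,"dy": 0,"dz": 0.0012,"twist": 0},
    {"dx": 0,"dy": 0,"dz": 0.0018,"twist": 0},
    {"dx": 0,"dy": 0,"dz": 0.0024,"twist": 0},
    {"dx": 0,"dy": 0,"dz": 0.003,"twist": 0}
  ]
}}

```text
t: 16.6
eef_pos: [693.2, -71.6, 108.9]
tcp_rot: [-3.142, -0.0, 1.155]
ft_force: [-0.3, 1.1, -1.2]
opening: 0.247
```

{"method": "carry_out", "body": {
  "moves": [
    {"dx": 0,"dy": 0,"dz": 0.0004,"twist": 0},
    {"dx": 0,"dy": 0,"dz": 0.0008,"twist": 0},
    {"dx": 0,"dy": 0,"dz": 0.0012,"twist": 0},
    {"dx": 0,"dy": 0,"dz": 0.0016,"twist": 0},
    {"dx": 0,"dy": 0,"dz": 0.002,"twist": 0}
  ]
}}

```text
t: 17.1
eef_pos: [693.2, -71.6, 106.9]
tcp_rot: [3.142, -0.0, 1.155]
ft_force: [-0.6, 0.3, -0.8]
opening: 0.246
```

{"method": "carry_out", "body": {
  "moves": [
    {"dx": 0,"dy": 0,"dz": 0.0003,"twist": 0},
    {"dx": 0,"dy": 0,"dz": 0.0006,"twist": 0},
    {"dx": 0,"dy": 0,"dz": 0.0009,"twist": 0},
    {"dx": 0,"dy": 0,"dz": 0.0012,"twist": 0},
    {"dx": 0,"dy": 0,"dz": 0.0012,"twist": 0}
  ]
}}

```text
t: 17.6
eef_pos: [693.2, -71.6, 105.9]
tcp_rot: [3.141, -0.0, 1.155]
ft_force: [-0.5, 0.7, 1.0]
opening: 0.25
```

The balls now rest on the rim (force rose at the predicted height), so I'm releasing.

{"method": "carry_out", "body": {
  "moves": [
    {"dx": 0,"dy": 0,"dz": 0,"twist": 0},
    {"dx": 0,"dy": 0,"dz": 0,"twist": 0},
    {"dx": 0,"dy": 0,"dz": 0,"twist": 0},
    {"dx": 0,"dy": 0,"dz": 0,"twist": 0}
  ],
  "grip": 0.045
}}

```text
t: 18.0
eef_pos: [693.2, -71.7, 105.7]
tcp_rot: [3.142, -0.0, 1.155]
ft_force: [-0.1, 1.2, -0.1]
opening: 0.464
```

{"method": "carry_out", "body": {
  "moves": [
    {"dx": 0,"dy": 0,"dz": -0.01,"twist": 0},
    {"dx": 0,"dy": 0,"dz": -0.03,"twist": 0},
    {"dx": 0,"dy": 0,"dz": -0.055,"twist": 0},
    {"dx": 0,"dy": 0,"dz": -0.08,"twist": 0}
  ]
}}

```text
t: 18.4
eef_pos: [693.2, -71.6, 187.3]
tcp_rot: [3.141, -0.0, 1.155]
ft_force: [1.2, 0.0, -1.1]
opening: 0.476
```

Run:
```python
from h import *
plan(693.2,-71.6,160)
p,d=snap('side','side6')
cv2.imwrite('pics/c7.png',cv2.resize(p[150:225,230:310,::-1],None,fx=8,fy=8,interpolation=cv2.INTER_CUBIC))
```

```text
t 18.4 pos [693.2 -71.6 187.3] rpy [ 1.7999e+02 -1.0000e-02  6.6180e+01] F [ 1.16  0.04 -1.1 ] move [0.0001 0.     0.0273] twist 0
```

View pics/c7.png

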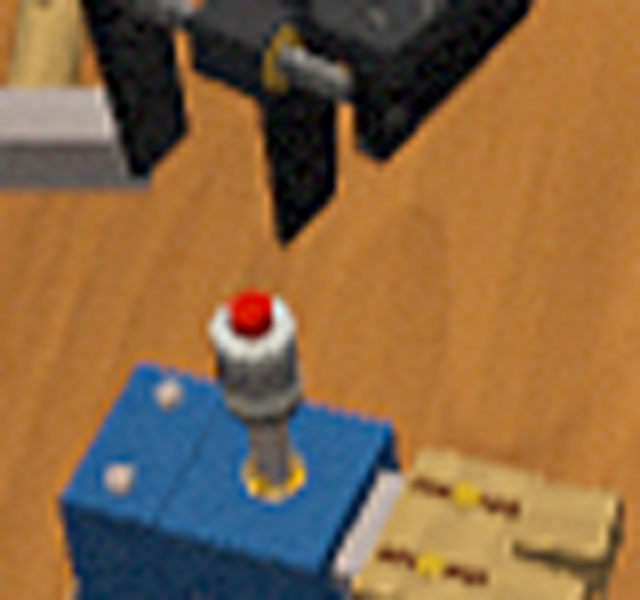

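The pin stands upright in the ring (272,475) with its button at (252,313). I'll close the fingers and press the button by feel; its top should be near z 139.

{"method": "carry_out", "body": {
  "moves": [
    {"dx": 0,"dy": 0,"dz": 0,"twist": 0},
    {"dx": 0,"dy": 0,"dz": 0,"twist": 0},
    {"dx": 0,"dy": 0,"dz": 0,"twist": 0},
    {"dx": 0,"dy": 0,"dz": 0.01,"twist": 0},
    {"dx": 0,"dy": 0,"dz": 0.027,"twist": 0}
  ],
  "grip": 0.0
}}

```text
t: 18.95
eef_pos: [693.4, -71.6, 158.2]
tcp_rot: [3.141, -0.0, 1.155]
ft_force: [0.4, -0.7, -0.3]
opening: 0.107
```

{"method": "carry_out", "body": {
  "moves": [
    {"dx": 0,"dy": 0,"dz": 0.004,"twist": 0},
    {"dx": 0,"dy": 0,"dz": 0.008,"twist": 0},
    {"dx": 0,"dy": 0,"dz": 0.012,"twist": 0},
    {"dx": 0,"dy": 0,"dz": 0.016,"twist": 0},
    {"dx": 0,"dy": 0,"dz": 0.018,"twist": 0}
  ]
}}

```text
t: 19.45
eef_pos: [693.2, -71.6, 140.6]
tcp_rot: [3.142, -0.0, 1.155]
ft_force: [-0.5, -0.5, -0.3]
opening: 0.006
```

{"method": "carry_out", "body": {
  "moves": [
    {"dx": 0,"dy": 0,"dz": 0.0005,"twist": 0},
    {"dx": 0,"dy": 0,"dz": 0.001,"twist": 0},
    {"dx": 0,"dy": 0,"dz": 0.0015,"twist": 0},
    {"dx": 0,"dy": 0,"dz": 0.002,"twist": 0},
    {"dx": 0,"dy": 0,"dz": 0.0025,"twist": 0}
  ]
}}

```text
t: 19.95
eef_pos: [693.5, -71.7, 138.9]
tcp_rot: [3.14, -0.0, 1.155]
ft_force: [0.0, 0.2, 4.9]
opening: 0.006
```

{"method": "carry_out", "body": {
  "moves": [
    {"dx": 0,"dy": 0,"dz": 0.0005,"twist": 0},
    {"dx": 0,"dy": 0,"dz": 0.001,"twist": 0},
    {"dx": 0,"dy": 0,"dz": 0.0015,"twist": 0},
    {"dx": 0,"dy": 0,"dz": 0.002,"twist": 0},
    {"dx": 0,"dy": 0,"dz": 0.0025,"twist": 0}
  ]
}}

```text
t: 20.45
eef_pos: [693.5, -71.6, 136.5]
tcp_rot: [3.14, -0.0, 1.155]
ft_force: [0.3, -0.5, 5.9]
opening: 0.006
```

{"method": "carry_out", "body": {
  "moves": [
    {"dx": 0,"dy": 0,"dz": 0.0004,"twist": 0},
    {"dx": 0,"dy": 0,"dz": 0.0008,"twist": 0},
    {"dx": 0,"dy": 0,"dz": 0.0012,"twist": 0},
    {"dx": 0,"dy": 0,"dz": 0.0016,"twist": 0},
    {"dx": 0,"dy": 0,"dz": 0.002,"twist": 0}
  ]
}}

```text
t: 20.95
eef_pos: [693.1, -71.6, 133.5]
tcp_rot: [-3.141, -0.0, 1.155]
ft_force: [0.9, -0.1, 0.5]
opening: 0.005
```

Force dropped as the balls drew in, so the pin slid down ahead of the fingers. I'm following it gently.

{"method": "carry_out", "body": {
  "moves": [
    {"dx": 0,"dy": 0,"dz": 0.0005,"twist": 0},
    {"dx": 0,"dy": 0,"dz": 0.001,"twist": 0},
    {"dx": 0,"dy": 0,"dz": 0.0015,"twist": 0},
    {"dx": 0,"dy": 0,"dz": 0.002,"twist": 0},
    {"dx": 0,"dy": 0,"dz": 0.0025,"twist": 0}
  ]
}}

```text
t: 21.45
eef_pos: [693.2, -71.6, 131.3]
tcp_rot: [3.141, -0.0, 1.155]
ft_force: [-0.0, 0.0, 2.6]
opening: 0.007
```

{"method": "carry_out", "body": {
  "moves": [
    {"dx": 0,"dy": 0,"dz": 0.0005,"twist": 0},
    {"dx": 0,"dy": 0,"dz": 0.001,"twist": 0},
    {"dx": 0,"dy": 0,"dz": 0.0015,"twist": 0},
    {"dx": 0,"dy": 0,"dz": 0.002,"twist": 0},
    {"dx": 0,"dy": 0,"dz": 0.0025,"twist": 0}
  ]
}}

```text
t: 21.95
eef_pos: [693.2, -71.6, 128.7]
tcp_rot: [-3.142, -0.0, 1.155]
ft_force: [-0.6, -0.1, 2.1]
opening: 0.006
```

{"method": "carry_out", "body": {
  "moves": [
    {"dx": 0,"dy": 0,"dz": 0.0006,"twist": 0},
    {"dx": 0,"dy": 0,"dz": 0.0012,"twist": 0},
    {"dx": 0,"dy": 0,"dz": 0.0018,"twist": 0},
    {"dx": 0,"dy": 0,"dz": 0.0024,"twist": 0},
    {"dx": 0,"dy": 0,"dz": 0.003,"twist": 0}
  ]
}}

```text
t: 22.45
eef_pos: [693.2, -71.6, 125.8]
tcp_rot: [-3.142, -0.0, 1.155]
ft_force: [-0.4, 0.2, 3.1]
opening: 0.008
```

{"method": "carry_out", "body": {
  "moves": [
    {"dx": 0,"dy": 0,"dz": 0.0005,"twist": 0},
    {"dx": 0,"dy": 0,"dz": 0.001,"twist": 0},
    {"dx": 0,"dy": 0,"dz": 0.0015,"twist": 0},
    {"dx": 0,"dy": 0,"dz": 0.002,"twist": 0},
    {"dx": 0,"dy": 0,"dz": 0.0025,"twist": 0}
  ]
}}

```text
t: 22.95
eef_pos: [693.2, -71.6, 123.3]
tcp_rot: [3.142, -0.0, 1.155]
ft_force: [-1.2, 0.5, 3.7]
opening: 0.004
```

{"method": "carry_out", "body": {
  "moves": [
    {"dx": 0,"dy": 0,"dz": 0.0006,"twist": 0},
    {"dx": 0,"dy": 0,"dz": 0.0012,"twist": 0},
    {"dx": 0,"dy": 0,"dz": 0.0018,"twist": 0},
    {"dx": 0,"dy": 0,"dz": 0.0024,"twist": 0},
    {"dx": 0,"dy": 0,"dz": 0.003,"twist": 0}
  ]
}}

```text
t: 23.45
eef_pos: [693.2, -71.6, 120.2]
tcp_rot: [-3.142, -0.0, 1.155]
ft_force: [-2.3, 0.9, 3.6]
opening: 0.003
```

{"method": "carry_out", "body": {
  "moves": [
    {"dx": 0,"dy": 0,"dz": 0.0005,"twist": 0},
    {"dx": 0,"dy": 0,"dz": 0.001,"twist": 0},
    {"dx": 0,"dy": 0,"dz": 0.0015,"twist": 0},
    {"dx": 0,"dy": 0,"dz": 0.002,"twist": 0},
    {"dx": 0,"dy": 0,"dz": 0.0025,"twist": 0}
  ]
}}

```text
t: 23.95
eef_pos: [693.2, -71.6, 117.7]
tcp_rot: [3.142, -0.0, 1.155]
ft_force: [-1.3, 1.4, 4.5]
opening: 0.003
```

{"method": "carry_out", "body": {
  "moves": [
    {"dx": 0,"dy": 0,"dz": 0.0006,"twist": 0},
    {"dx": 0,"dy": 0,"dz": 0.0012,"twist": 0},
    {"dx": 0,"dy": 0,"dz": 0.0018,"twist": 0},
    {"dx": 0,"dy": 0,"dz": 0.0024,"twist": 0},
    {"dx": 0,"dy": 0,"dz": 0.003,"twist": 0}
  ]
}}

```text
t: 24.45
eef_pos: [693.1, -71.6, 114.7]
tcp_rot: [-3.141, -0.0, 1.155]
ft_force: [-2.1, 1.9, 5.3]
opening: 0.003
```

{"method": "carry_out", "body": {
  "moves": [
    {"dx": 0,"dy": 0,"dz": 0.0005,"twist": 0},
    {"dx": 0,"dy": 0,"dz": 0.001,"twist": 0},
    {"dx": 0,"dy": 0,"dz": 0.0015,"twist": 0},
    {"dx": 0,"dy": 0,"dz": 0.002,"twist": 0},
    {"dx": 0,"dy": 0,"dz": 0.0025,"twist": 0}
  ]
}}

```text
t: 24.95
eef_pos: [693.1, -71.5, 112.3]
tcp_rot: [-3.141, -0.0, 1.155]
ft_force: [-2.4, 3.1, 5.6]
opening: 0.002
```

{"method": "carry_out", "body": {
  "moves": [
    {"dx": 0.0003,"dy": -0.0006,"dz": 0.0004,"twist": 0},
    {"dx": 0.0005,"dy": -0.0012,"dz": 0.0008,"twist": 0},
    {"dx": 0.0006,"dy": -0.0016,"dz": 0.0012,"twist": 0},
    {"dx": 0.0006,"dy": -0.0016,"dz": 0.0016,"twist": 0},
    {"dx": 0.0006,"dy": -0.0016,"dz": 0.002,"twist": 0}
  ]
}}

```text
t: 25.45
eef_pos: [692.0, -70.5, 110.1]
tcp_rot: [-3.142, -0.0, 1.155]
ft_force: [-0.5, 1.0, 2.4]
opening: 0.006
```

{"method": "carry_out", "body": {
  "moves": [
    {"dx": 0,"dy": 0,"dz": 0.0005,"twist": 0},
    {"dx": 0,"dy": 0,"dz": 0.001,"twist": 0},
    {"dx": 0,"dy": 0,"dz": 0.0015,"twist": 0},
    {"dx": 0,"dy": 0,"dz": 0.002,"twist": 0},
    {"dx": 0,"dy": 0,"dz": 0.0025,"twist": 0}
  ]
}}

```text
t: 25.95
eef_pos: [692.0, -70.4, 107.7]
tcp_rot: [-3.142, -0.0, 1.155]
ft_force: [-0.6, 0.1, 2.7]
opening: 0.005
```

{"method": "carry_out", "body": {
  "moves": [
    {"dx": 0,"dy": 0,"dz": 0.0005,"twist": 0},
    {"dx": 0,"dy": 0,"dz": 0.001,"twist": 0},
    {"dx": 0,"dy": 0,"dz": 0.0015,"twist": 0},
    {"dx": 0,"dy": 0,"dz": 0.002,"twist": 0},
    {"dx": 0,"dy": 0,"dz": 0.0025,"twist": 0}
  ]
}}

```text
t: 26.45
eef_pos: [692.0, -70.4, 105.2]
tcp_rot: [-3.142, -0.0, 1.155]
ft_force: [-0.5, 1.6, 1.7]
opening: 0.001
```

{"method": "carry_out", "body": {
  "moves": [
    {"dx": 0,"dy": 0,"dz": 0.0005,"twist": 0},
    {"dx": 0,"dy": 0,"dz": 0.001,"twist": 0},
    {"dx": 0,"dy": 0,"dz": 0.0015,"twist": 0},
    {"dx": 0,"dy": 0,"dz": 0.002,"twist": 0},
    {"dx": 0,"dy": 0,"dz": 0.002,"twist": 0}
  ]
}}

```text
t: 26.95
eef_pos: [692.0, -70.4, 103.4]
tcp_rot: [3.141, -0.0, 1.155]
ft_force: [-0.9, 1.7, 4.2]
opening: 0.002
```

{"method": "carry_out", "body": {
  "moves": [
    {"dx": 0,"dy": 0,"dz": 0.0004,"twist": 0},
    {"dx": 0,"dy": 0,"dz": 0.0008,"twist": 0},
    {"dx": 0,"dy": 0,"dz": 0.0012,"twist": 0},
    {"dx": 0,"dy": 0,"dz": 0.0016,"twist": 0},
    {"dx": 0,"dy": 0,"dz": 0.0016,"twist": 0}
  ]
}}

```text
t: 27.45
eef_pos: [692.0, -70.4, 101.8]
tcp_rot: [3.141, -0.0, 1.155]
ft_force: [-1.6, 1.7, 5.0]
opening: 0.007
```

{"method": "carry_out", "body": {
  "moves": [
    {"dx": 0,"dy": 0,"dz": 0.0003,"twist": 0},
    {"dx": 0,"dy": 0,"dz": 0.0006,"twist": 0},
    {"dx": 0,"dy": 0,"dz": 0.0009,"twist": 0},
    {"dx": 0,"dy": 0,"dz": 0.0012,"twist": 0},
    {"dx": 0,"dy": 0,"dz": 0.0012,"twist": 0}
  ]
}}

```text
t: 27.95
eef_pos: [692.1, -70.4, 100.8]
tcp_rot: [3.141, -0.0, 1.155]
ft_force: [-2.5, 1.1, 8.2]
opening: 0.005
```

{"method": "carry_out", "body": {
  "moves": [
    {"dx": 0,"dy": 0,"dz": 0.0003,"twist": 0},
    {"dx": 0,"dy": 0,"dz": 0.0006,"twist": 0},
    {"dx": 0,"dy": 0,"dz": 0.0009,"twist": 0},
    {"dx": 0,"dy": 0,"dz": 0.001,"twist": 0},
    {"dx": 0,"dy": 0,"dz": 0.001,"twist": 0}
  ]
}}

```text
t: 28.45
eef_pos: [692.2, -70.4, 100.2]
tcp_rot: [3.141, -0.0, 1.155]
ft_force: [-2.5, 1.8, 10.4]
opening: 0.006
```

{"method": "carry_out", "body": {
  "moves": [
    {"dx": 0,"dy": 0,"dz": 0.0002,"twist": 0},
    {"dx": 0,"dy": 0,"dz": 0.0004,"twist": 0},
    {"dx": 0,"dy": 0,"dz": 0.0005,"twist": 0},
    {"dx": 0,"dy": 0,"dz": 0.0005,"twist": 0},
    {"dx": 0,"dy": 0,"dz": 0.0005,"twist": 0}
  ]
}}

```text
t: 28.95
eef_pos: [692.2, -70.4, 99.9]
tcp_rot: [3.141, -0.0, 1.155]
ft_force: [-2.9, 2.1, 11.3]
opening: 0.005
```

{"method": "carry_out", "body": {
  "moves": [
    {"dx": 0,"dy": 0,"dz": 0.0002,"twist": 0},
    {"dx": 0,"dy": 0,"dz": 0.0004,"twist": 0},
    {"dx": 0,"dy": 0,"dz": 0.0005,"twist": 0},
    {"dx": 0,"dy": 0,"dz": 0.0005,"twist": 0}
  ]
}}

```text
t: 29.35
eef_pos: [692.4, -70.4, 99.8]
tcp_rot: [3.14, -0.001, 1.155]
ft_force: [-3.5, 2.2, 13.8]
opening: 0.005
```

The fingers are firmly stopped at z 99.8 (predicted home 99.7). Letting go straight up.

{"method": "carry_out", "body": {
  "moves": [
    {"dx": 0,"dy": 0,"dz": -0.003,"twist": 0},
    {"dx": 0,"dy": 0,"dz": -0.01,"twist": 0},
    {"dx": 0,"dy": 0,"dz": -0.04,"twist": 0},
    {"dx": 0,"dy": 0,"dz": -0.08,"twist": 0},
    {"dx": -0.05,"dy": 0,"dz": -0.12,"twist": 0}
  ]
}}

```text
t: 29.85
eef_pos: [677.3, -103.7, 211.2]
tcp_rot: [3.141, -0.001, 1.159]
ft_force: [-0.2, -0.8, -0.1]
opening: 0.004
```

{"method": "carry_out", "body": {
  "moves": [
    {"dx": 0.03,"dy": -0.04,"dz": 0,"twist": 0},
    {"dx": 0.05,"dy": -0.09,"dz": 0,"twist": 0},
    {"dx": 0.05,"dy": -0.14,"dz": 0,"twist": 0},
    {"dx": 0.05,"dy": -0.18,"dz": 0,"twist": 0},
    {"dx": 0.05,"dy": -0.18,"dz": 0,"twist": 0}
  ]
}}

```text
t: 30.35
eef_pos: [527.5, 14.1, 209.9]
tcp_rot: [-3.139, 0.001, 1.157]
ft_force: [0.6, -0.1, 0.2]
opening: 0.007
```

Run:
```python
from h import *
plan(693.2,-71.6,160)
p,d=snap('side','side7')
snap('top','top7')
cv2.imwrite('pics/c8.png',cv2.resize(p[150:240,225:325,::-1],None,fx=6,fy=6,interpolation=cv2.INTER_CUBIC))
a=np.load('side7.npz');K=a['mtx']
def pr(X): c=a['R']@np.array(X,float)+a['t'];q=K@c;return q[:2]/q[2]
for n in('side7','top7'):
    p,W=cloud(n);h=cv2.cvtColor(p,cv2.COLOR_RGB2HSV).astype(int)
    m=((h[...,0]<6)|(h[...,0]>174))&(h[...,1]>170)&(h[...,2]>100)&(abs(W[...,0]-690)<40)&(abs(W[...,1]+70)<40)
    v,u=np.nonzero(m);print(n,len(u),u.mean() if len(u) else 0,v.mean() if len(u) else 0,np.nanmedian(W[m],0))
print('button at home',pr([690.4,-69.7,105.5]),'hole',pr([690.4,-69.7,67.5]))
```

```text
t 30.35 pos [527.5  14.1 209.9] rpy [-1.7988e+02  3.0000e-02  6.6290e+01] F [ 0.63 -0.14  0.17] move [-0.0118  0.1863  0.0495] twist 0
side7 20 262.0 198.5 [689.88832656 -68.72917317 106.70072635]
top7 14 347.7142857142857 201.5 [693.75978439 -70.49609763 105.53659358]
button at home [262.07061351 198.45632035] hole [263.6566402  209.21653787]
```

View pics/c8.png

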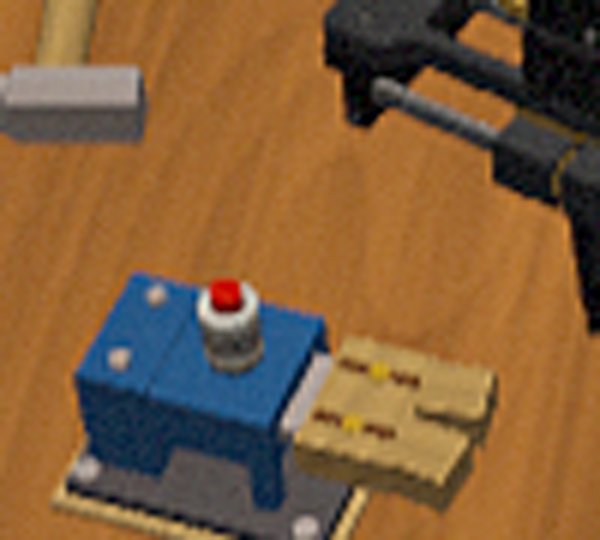

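The pin is seated with its washer on the cheek, and the button (227,297 in the crop) is sprung out. Its top measures about 106 mm against 105.5 expected for locked. Nothing is touching it, so I'm handing in.

```bash
python3 -c "
from cell import *
print(job_done(), state()['t'])"
```

```text
the job is handed in; nothing more can be done
the job is handed in; nothing more can be done
```

The filing block is home in the holder and the ball-lock pin is pushed in and, by my last measurements, locked. I handed the job in at about 30 s.

- **Block:** I pushed it about 19.5 mm to its firm stop. The hole in the brass ring then looked dark in both cameras, so the holes line up.
- **Pin:** I stood its nose in the hole, released it and pressed the button with shut fingers. I followed it down to the stop at z 99.8 mm (predicted 99.7) with 13.8 N vertical, 14.4 N in all, then lifted off.
- **Final check:** The button is sprung out, its top at about 106 mm (105.5 expected for locked). The washer is on the cheek, and the robot is clear of everything.

**Not perfect or not checked:**
- At the block's stop the horizontal force was 13.7 N, but with the 9.4 N vertical part the total was briefly about 17 N, above the 15 N guide.
- As the balls drew in, the pin slid a little ahead of the fingers. For much of the way down I felt only 2–5 N, often below the 3.6 N that starts the button. I can't confirm the button stayed fully in the whole way, only that it was fully in at the end.
- I did not pull on the pin to prove the lock.
- I did not compare the other things on the bench before and after. I felt no unexpected contact.
- The two cameras disagreed by about 4 mm in x. I averaged them and settled the final fit by feel.

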